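# Load the tube reader, index its shuttle and start the scan

## Robot

A 6-joint arm with a two-finger parallel gripper is mounted at the origin on a cart in front of the work surface, level with it; the furniture and walls round the work are solid. World frame = base frame: x ahead of the robot, y to its left, z up, the work surface at z = 0. Lengths are in m, angles in rad, forces in N, time in s.
With the tool pointing down it reaches from about 0.425 to 0.95 m from the base axis. Payload 3.5 kg.
Tool frame: the origin (TCP) lies on the centre line of the jaws, within the pads' length; the fingertips stand 14 mm ahead of it and the grasp point (between the pads) lies 5 mm behind it (ctrl.finger_overhang is the distance from the TCP to the fingertips, in m); z points along the fingers, y is the line along which they close (so a half turn about z gives the same grasp; the last joint's range is limited). The gripper opens to 85 mm and grips with 20 to 120 N. Pads are 22 mm wide; open, the fingers measure 114 mm over their backs; the gripper's body (76 mm by 85 mm) begins 54 mm behind the grasp point. The pads swing forward as they close: fully open they stand 13 mm farther back than shut.
Start: joints at [-1.497, 0.286, 1.577, -0, 1.279, -0.15], TCP at [0.15, -0.658, 0.245] pointing down, gripper open.
Joint ranges: [-2.77, 2.77], [-0.9, 2.22], [0.21, 2.48], [-1.53, 4.67], [0.24, 2.81], [-2.84, 2.84]. Speed limits (rad/s): [2.79, 2.79, 3.14, 3.14, 3.14, 3.14].

## Interface

Orientations are given as a unit quaternion [x, y, z, w].
In Python, from plant import ctrl gives the robot as it stands.
- The arm moves only by the tool send_rows, never from a script. Its argument "moves" is text: rows parted by semicolons, each of 7 numbers parted by spaces: the turn, a rotation vector about the tool's x, y, z in units of 360 degrees (1.0 is 360 degrees), then the shift along the tool's x, y, z in units of 20 cm (1.0 is 20 cm), then the gripper's target within -1 to 1 (fully open at 1, half-way at 0, shut at -1). A call has 1 to 12 rows; each row is the pose to reach, as a shift and turn from the pose commanded when the call began, along the tool's axes at that moment, turning the shorter way round; what a row does not reach only later rows make up. A row lasts 1/8 s, in which the tool goes at most 62.5 mm and 10.7 degrees, less where a joint would pass 70% of its speed; a pose out of reach is approached as far as the arm can. A call with a number of a shift or a turn outside -1 to 1 is refused whole. A call with a gripper value outside its range is refused whole. The fingers move at their own pace and stop on an object; "newtons" is the grip in N (left out, the last holds). Time passes only in rows, so rows that repeat a pose let the fingers close. It gives the time, the measured TCP pose, the force, the opening and the grip force at its end, in the units of the state.
- ctrl.get_state(): the state, without advancing time (a new reading comes with each control period).
- ctrl.read_camera(name): name is "scene" or "side" or "wrist"; returns a dict with "image" (420x560x3 uint8, red, green, blue), "fovy" (degrees; the focal length in pixels is half the picture's height over the tangent of half this angle, whatever the lens; pixels are square), "cx", "cy" (the principal point, pixels), "distortion" ([k1, k2, p1, p2, k3] as OpenCV has them; the pictures are not rectified), "extrinsics" (4x4, takes a point from camera to world coordinates). Camera axes: x right, y up, looking along -z (the intrinsics and any distortion apply to the point x, -y, -z); pixel columns grow to the right and rows downward; lengths in m; the calibration is good to about 2 mm. A picture is of the moment at which its call begins. There is no depth.
- ctrl.sign_off(): hands the job in; it is judged then, once.
The state is a dict: "time": time; "qpos": joint angles; "dq": joint speeds; "joint_efforts": joint torques, N m; "eef_pos": TCP position; "tcp_rot": TCP orientation; "contact_force": force on the tool from outside, world axes, zero at the start; "wrist_torque": the same for the moment, N m; "opening": opening from 0.0 (shut) to 1.0 (fully open); "finger_force": force on a finger pad.
Only numpy, scipy, OpenCV 4.12 (cv2) and the standard library are available. Lean on these libraries where they do the work, as an engineer would, in place of code of your own. Each camera call takes 0.05 s, during which the arm holds its last target. There are 200 camera calls.

## Task

First pull the reader's index plunger and slide the shuttle from standby to the loading station on the left (green dot), let the plunger drop fully into its hole, and then lay every capped sample tube flat in a nest of the tray, across the shuttle, one to a nest. Then pull the plunger again, slide the loaded shuttle past standby to the reading station on the right (blue dot), and let the plunger drop fully home there. Last, turn the red isolator fully on and, once it frees the black selector, turn that to the middle (green) mark; leave the petri dish and everything else where it is.

Things in the scene. Friction and masses are not known exactly. Their poses are not given: they have to be found in the camera images.
- tube_1: capped sample tube with a red cap, lying flat: 16 mm wide (its x), 88 mm long (its y; white label, the cap at one end), 16 mm high, about 15 g, does not roll; origin on the bench under its middle. Lies roughly along the robot's left-right direction at the start; may be absent
- tube_2: capped sample tube with a blue cap, lying flat: 16 mm wide (its x), 88 mm long (its y; white label, the cap at one end), 16 mm high, about 15 g, does not roll; origin on the bench under its middle. Lies roughly along the robot's left-right direction at the start; may be absent
- tube_3: capped sample tube with a green cap, lying flat: 16 mm wide (its x), 88 mm long (its y; white label, the cap at one end), 16 mm high, about 15 g, does not roll; origin on the bench under its middle. Lies roughly along the robot's left-right direction at the start; may be absent
- tube_4: capped sample tube with a red cap, lying flat: 16 mm wide (its x), 88 mm long (its y; white label, the cap at one end), 16 mm high, about 15 g, does not roll; origin on the bench under its middle. Lies roughly along the robot's left-right direction at the start; may be absent
- petri: petri dish 60 mm in diameter, 14 mm high, a bystander to be left alone; origin at the centre of its underside
- reader: the tube reader, fixed: grey base plate 116 mm (its x) by 380 mm (its y, from -215 to +165 mm), 14 mm high, end blocks 32 mm high, a white reading head 84 mm high behind the shuttle (x 80 to 130 mm, y -130 to +10 mm). Origin at bench level under the middle of the tray in standby; its y axis (robot's left at zero yaw) is the direction in which the shuttle slides
- shuttle (a joint): travel of the shuttle along the reader's +y, m: 0 standby (white dot; as found), +0.060 loading station at the left (green dot), -0.060 reading station at the right (blue dot); end stops at +-0.068; 1.5 N friction. A 7 mm pin under the plunger knob locks in a 10 mm hole at each station (1.5 mm play), so the plunger must be pulled to leave a station and stay pulled to pass over the standby hole. The yellow pointer under the plunger knob shows against the dots
- plunger (a joint): lift of the spring-loaded index plunger, m: 0 home (pin fully in a hole), about 0.012 when the pin rests on top of the strip between holes, 0.014 fully pulled (stop). The pin is clear of the hole from 0.012 up. The spring pulls it down with 4.5 to 8 N
- plunger_knob (a point): grip point on the axis of the index plunger's black round knob, which stands on the right end of the shuttle: 28 mm in diameter, knob from 18 mm below to 11 mm above this point; below it a 12 mm neck, and a 34 by 36 mm steel housing whose top is 32 mm below this point when home. Pull straight up; the shuttle can be slid by the knob while it is pulled. Moves with the plunger and the shuttle
- tray (a point): middle of the shuttle's deck (the tray), 38 mm above the bench; axes as the reader's; moves with the shuttle. Four tube nests lie side by side along y. Two white combs (x from 30 to 44 mm, in front and behind) have a 21 mm wide notch for each nest; end stops leave 98 mm for a tube's length. Combs and stops rise 14 mm above the deck; the 60 mm between the combs are free for the fingers
- station_load (a point): index hole of the loading station in the steel strip, top of the strip (26 mm above the bench); the plunger's axis stands over it when the shuttle is at the loading station
- station_standby (a point): index hole of the standby station, likewise
- station_read (a point): index hole of the reading station, likewise
- nest_1 (a point): middle of nest 1, on the deck, counted from the left (+y), 40 mm from the next; a tube lies here flat on the deck along x, across the sliding direction, either way round; axes as the reader's; moves with the shuttle
- nest_2 (a point): middle of nest 2, on the deck, counted from the left (+y), 40 mm from the next; a tube lies here flat on the deck along x, across the sliding direction, either way round; axes as the reader's; moves with the shuttle
- nest_3 (a point): middle of nest 3, on the deck, counted from the left (+y), 40 mm from the next; a tube lies here flat on the deck along x, across the sliding direction, either way round; axes as the reader's; moves with the shuttle
- nest_4 (a point): middle of nest 4, on the deck, counted from the left (+y), 40 mm from the next; a tube lies here flat on the deck along x, across the sliding direction, either way round; axes as the reader's; moves with the shuttle
- control_box: grey control box, fixed, 110 mm (x) by 190 mm (y) by 55 mm high; origin at the centre of its underside; its x points away from the robot, the isolator stands 45 mm to its +y (left, yellow plate), the selector 45 mm to its -y (right)
- isolator (a joint): angle of the red isolator, rad, growing clockwise seen from above: 0 off (pointing along the box's +x, black dot), 1.45 on (green dot, a stop). Friction 0.06 Nm, stays where left; starts between 0 and 0.2
- isolator_grip (a point): grip point on the axis of the red isolator handle, 8 mm below its top: a bar 46 mm long, 12 mm wide, 32 mm high on a round foot 48 mm in diameter; a white line marks the pointing end; the foot's top is 23 mm below this point; x of this frame runs along the bar to the pointing end
- selector (a joint): angle of the black selector, rad, growing clockwise seen from above: 0 stand-by (white dot, along the box's +x), 0.785 scan (green dot, the middle one), 1.5 wash (blue dot, a stop). No detents: friction 0.05 Nm holds it. Mechanically barred (beyond some 0.2 rad of play) until the isolator is on; once it is turned the isolator is barred
- selector_grip (a point): grip point on the axis of the black selector handle, 8 mm below its top: a bar 46 mm long, 12 mm wide, 32 mm high on a round foot 48 mm in diameter; a white line marks the pointing end; the foot's top is 23 mm below this point; x of this frame runs along the bar to the pointing end
Things that resemble listed ones, but are neither listed nor needed, are in the scene too. What is shaped like the control_box but brown is not meant.

How it is judged:
By the outcome, as a careful person would: the job done as asked, in the order asked, and still so for the second after the job is handed in, with the robot touching nothing.
Of tube_1, tube_2, tube_3, tube_4 only 2 to 4 are there at a start; the rules pass over those that are not, and their reading is None.
At some moment in a run one of tube_1, tube_2, tube_3, tube_4 may be knocked a few centimetres aside while the robot is not near it.
It also fails if it takes over 176 s, if anything falls off the work surface, if the arm or the gripper's body presses on something with over 40 N, if the wrist force passes 120 N, or if a joint passes its speed limit or range.

## Working session

There is one attempt and no reset: what is moved stays moved. The work goes in short steps, Python scripts to look and compute and a tool call to move; the robot and the scene stay as the last step left them, time stands still between calls to the robot, and variables do not carry over. Pictures are saved under pics/ and viewed, at most 14 in all, crops included, and the job is handed in when it is done.

Besides the shell and the picture viewer there is one more tool, called after "Request:" as name(argument=value, ...) on one line, values as JSON. send_rows: Moves the arm, as the interface text tells. Its arguments: {"type":"object","properties":{"moves":{"type":"string"},"newtons":{"type":"number"}},"required":["moves"]}

```bash
ls; mkdir -p pics
cat > h.py <<'E'
import numpy as np, cv2
from plant import ctrl
from scipy.spatial.transform import Rotation as R
def grab(name,fn=None):
    c=ctrl.read_camera(name)
    np.save('pics/%s.npy'%(fn or name),c,allow_pickle=True)
    if fn: cv2.imwrite('pics/%s.png'%fn,c['image'][:,:,::-1])
    return c
def load(fn): return np.load('pics/%s.npy'%fn,allow_pickle=True).item()
def K(c):
    f=c['image'].shape[0]/2/np.tan(np.radians(c['fovy'])/2)
    return np.array([[f,0,c['cx']],[0,f,c['cy']],[0,0,1.]])
def ray(c,u,v):
    p=cv2.undistortPoints(np.array([[[u,v]]],float),K(c),np.array(c['distortion'],float))[0,0]
    E=np.array(c['extrinsics']); return E[:3,3],E[:3,:3]@np.array([p[0],-p[1],-1.])
def onz(c,u,v,z):
    o,d=ray(c,u,v); return (o+d*(z-o[2])/d[2])
def proj(c,P):
    E=np.array(c['extrinsics']); q=(np.atleast_2d(P)-E[:3,3])@E[:3,:3]; q=q*[1,-1,-1]
    return cv2.projectPoints(q.reshape(-1,1,3),np.zeros(3),np.zeros(3),K(c),np.array(c['distortion'],float))[0][:,0]
def to(P,yaw=None):
    """shift in move units to reach world TCP P, and turn for yaw of tool (tool down); yaw=world angle of closing line (tool y)"""
    s=ctrl.get_state(); r=R.from_quat(s['tcp_rot']); M=r.as_matrix()
    d=M.T@(np.array(P)-s['eef_pos'])/0.2
    t=None
    if yaw is not None:
        z=np.array([0,0,-1.]); 
        out=[]
        for k in (0,np.pi):
            y=np.array([np.cos(yaw+k),np.sin(yaw+k),0]); x=np.cross(y,z)
            w=(r.inv()*R.from_matrix(np.c_[x,y,z])).as_rotvec()/2/np.pi; out.append(w)
        t=min(out,key=np.linalg.norm)
    return d.round(4),t
E
python3 - <<'E'
from h import *
for n in ('scene','side','wrist'):
    c=grab(n,n+'0'); print(n,c['fovy'],c['distortion'],np.round(c['extrinsics'],3).tolist())
print(ctrl.get_state())
E
```

```text
pics
scene 53.30232958798858 [-0.11100545  0.          0.          0.          0.        ] [[-0.847, 0.293, -0.444, -0.053], [-0.532, -0.484, 0.695, 0.664], [-0.012, 0.824, 0.566, 0.781], [0.0, 0.0, 0.0, 1.0]]
side 45.31129161600433 [-0.18824478  0.          0.          0.          0.        ] [[-0.906, 0.133, -0.401, -0.132], [-0.422, -0.323, 0.847, 1.183], [-0.017, 0.937, 0.349, 0.655], [0.0, 0.0, 0.0, 1.0]]
wrist 59.90671100669018 [-0.03956474  0.          0.          0.          0.        ] [[0.221, 0.941, 0.255, 0.214], [-0.975, 0.214, 0.056, -0.643], [-0.001, -0.261, 0.965, 0.372], [0.0, 0.0, 0.0, 1.0]]
{'time': 0.15, 'qpos': array([-1.49701907e+00,  2.87018674e-01,  1.57783424e+00, -3.01729451e-05,
        1.27859210e+00, -1.49989246e-01]), 'dq': array([-0.00049477, -0.00200989, -0.0037561 , -0.00086829,  0.00027986,
        0.00251813]), 'joint_efforts': array([-4.83012682e-04, -4.06603932e+01, -2.93142539e+01, -1.63414152e-04,
        3.91586887e-03,  6.14408961e-06]), 'eef_pos': array([ 0.1497784 , -0.65767908,  0.24423074]), 'tcp_rot': array([ 9.93746682e-01,  1.11654257e-01,  2.08519094e-05, -9.26055219e-04]), 'contact_force': array([ 0.9569008 ,  0.45764988, -0.03563872]), 'wrist_torque': array([-0.01139285,  0.03436732,  0.02451537]), 'finger_force': 0.0, 'opening': 0.996737309871371}
```

```bash
python3 -c "
import cv2,numpy as np
a=cv2.imread('pics/scene0.png');b=cv2.imread('pics/side0.png')
cv2.imwrite('pics/s0b.png',cv2.resize(a,(800,600),interpolation=cv2.INTER_CUBIC));cv2.imwrite('pics/d0b.png',cv2.resize(b,(800,600),interpolation=cv2.INTER_CUBIC))"
```

```text
(no output)
```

View pics/s0b.png

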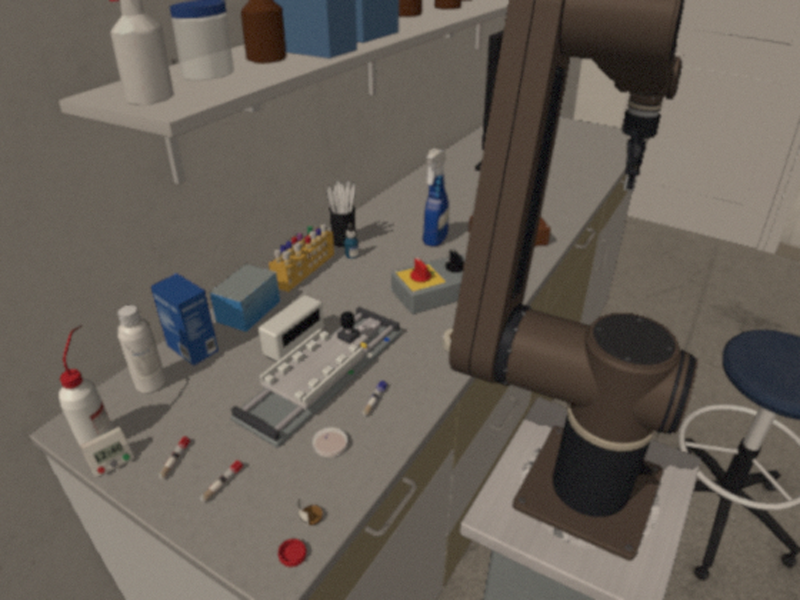

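View pics/d0b.png

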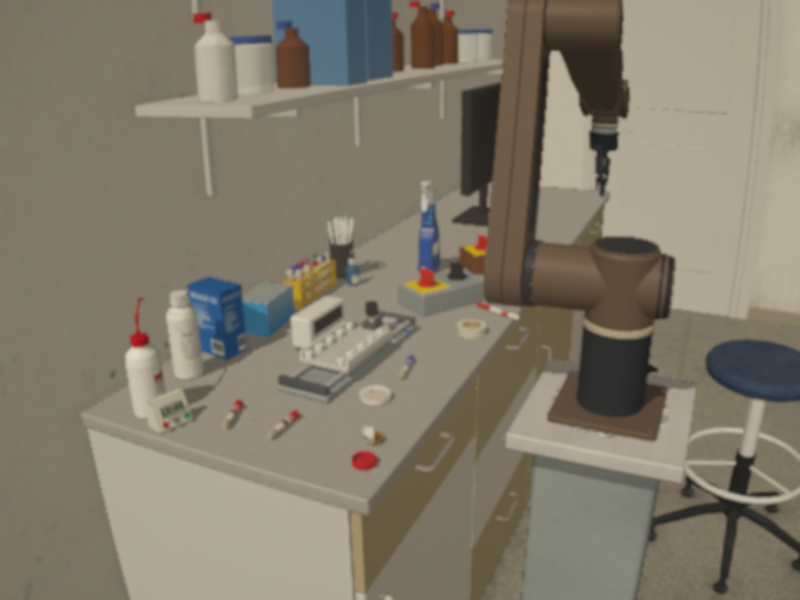

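The scene shows two red-capped tubes (800-px picture: 175,457 and 222,480), one blue-capped (376,397), the reader with its black knob (348,322), and the grey box (430,285) with the brown look-alike behind it. The side view also shows a red/white pen-like object (497,310).

Run:
```python
from h import *
s=load('scene0');d=load('side0')
def p(c,u,v,z): return onz(c,u*.7,v*.7,z).round(3)
for n,u,v,z in [('redA lab',162,475,.008),('redA cap',187,440,.008),('redB lab',204,497,.008),('redB cap',240,464,.008),('blue lab',366,412,.008),('blue cap',386,383,.008),('knob top',348,316,.1),('iso top',421,265,.09),('sel top',455,252,.09),('petri',330,442,.014),('baseL',280,438,.014),('baseL2',235,413,.032),('baseR',400,325,.014)]: print(n,p(s,u,v,z))
print()
for n,u,v,z in [('redA lab',227,424,.008),('redA cap',239,404,.008),('redB lab',272,435,.008),('redB cap',297,413,.008),('blue lab',403,376,.008),('blue cap',411,359,.008),('knob top',371,306,.1),('iso top',428,272,.09),('sel top',457,263,.09),('pen l',480,304,.005),('pen r',518,317,.005),('roll',471,328,.01)]: print(n,p(d,u,v,z))
```

```text
redA lab [0.595 0.344 0.008]
redA cap [0.617 0.268 0.008]
redB lab [0.505 0.337 0.008]
redB cap [0.503 0.257 0.008]
blue lab [0.393 0.048 0.008]
blue cap [ 0.403 -0.035  0.008]
knob top [ 0.512 -0.072  0.1  ]
iso top [ 0.492 -0.321  0.09 ]
sel top [ 0.453 -0.411  0.09 ]
petri [0.402 0.143 0.014]
baseL [0.48  0.181 0.014]
baseL2 [0.572 0.19  0.032]
baseR [ 0.47  -0.196  0.014]

redA lab [0.597 0.338 0.008]
redA cap [0.62  0.27  0.008]
redB lab [0.504 0.334 0.008]
redB cap [0.505 0.253 0.008]
blue lab [0.39  0.047 0.008]
blue cap [ 0.406 -0.028  0.008]
knob top [ 0.508 -0.053  0.1  ]
iso top [ 0.491 -0.324  0.09 ]
sel top [ 0.451 -0.415  0.09 ]
pen l [ 0.376 -0.378  0.005]
pen r [ 0.267 -0.334  0.005]
roll [ 0.344 -0.22   0.01 ]
```

Request:
send_rows(moves="0 0 0.0355 0.7 -0.8 -0.3 1;0 0 0.0355 0.7 -0.8 -0.3 1;0 0 0.0355 0.7 -0.8 -0.3 1;0 0 0.0355 0.7 -0.8 -0.3 1")

```text
time: 0.65
eef_pos: [0.252, -0.4688, 0.3062]
tcp_rot: [1.0, 0.001, 0.0, 0.0]
contact_force: [0.4, -0.5, -0.0]
opening: 1.002
finger_force: 0.0
```

Request:
send_rows(moves="0 0 0 0.6 -1 -0.2 1;0 0 0 0.6 -1 -0.2 1;0 0 0 0.6 -1 -0.2 1;0 0 0 0.6 -1 -0.2 1")

```text
time: 1.15
eef_pos: [0.3714, -0.2688, 0.3457]
tcp_rot: [1.0, 0.001, 0.0, 0.0]
contact_force: [0.3, -0.7, -0.0]
opening: 1.0
finger_force: 0.0
```

Request:
send_rows(moves="0 0 0 0.4 -0.9 0 1;0 0 0 0.4 -0.9 0 1;0 0 0 0.4 -0.9 0 1;0 0 0 0.4 -0.9 0 1;0 0 0 0.4 -0.9 0 1")

```text
time: 1.78
eef_pos: [0.4505, -0.0906, 0.345]
tcp_rot: [1.0, 0.001, -0.0, 0.0]
contact_force: [0.2, 0.4, -0.4]
opening: 1.002
finger_force: 0.0
```

Run:
```python
from h import *
c=grab('wrist','w1');print(ctrl.get_state()['eef_pos'],ctrl.get_state()['time'],np.round(c['extrinsics'],3).tolist())
cv2.imwrite('pics/w1b.png',cv2.resize(c['image'][:,:,::-1],(800,600),interpolation=cv2.INTER_CUBIC))
```

```text
[ 0.450316   -0.09141949  0.34505643] 1.825 [[0.002, 0.965, 0.262, 0.516], [-1.0, 0.001, 0.002, -0.09], [0.001, -0.262, 0.965, 0.473], [0.0, 0.0, 0.0, 1.0]]
```

View pics/w1b.png

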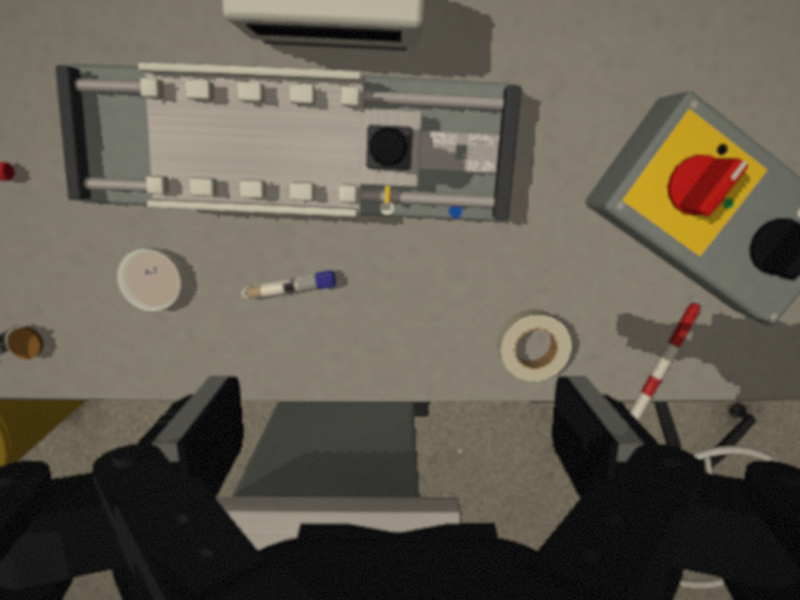

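Clear view (800-px): reader nearly unrotated, knob top at (389,147), comb teeth along rows 90 and 188, blue tube (243,293)–(336,279), petri (150,280), isolator (705,185) on the grey box, selector (785,248). The pen (red-white, 670,360) is longer than a tube; no green tube visible.

Run:
```python
from h import *
w=load('w1');s=load('scene0');d=load('side0')
def p(u,v,z,c=w): return onz(c,u*.7,v*.7,z).round(4)
for n,u,v,z in [('combFR',[157,187],0,.052),]: pass
print('front teeth');F=np.array([p(u,v,.052) for u,v in [(157,185),(202,186),(250,188),(301,190),(347,192)]]);print(F)
B=np.array([p(u,v,.052) for u,v in [(150,87),(198,89),(249,91),(301,93),(351,95)]]);print('back',B)
for n,(u,v,z) in dict(blue_end=(243,293,.008),blue_cap=(336,279,.008),capjoint=(317,281,.008),petri=(150,280,.014),whitedot=(388,210,.02),pointer=(388,194,.026),blueDot=(456,212,.02),baseFL=(68,199,.032),baseFR=(508,220,.032),baseBL=(68,67,.032),baseBR=(513,87,.032),iso=(703,185,.09),isotip=(741,162,.09),sel=(783,245,.09),boxBack=(690,95,.055),boxL=(590,203,.055),boxF=(770,322,.055)).items(): print(n,p(u,v,z))
def tri(obs):
    A=np.zeros((3,3));b=np.zeros(3)
    for c,u,v in obs:
        o,r=ray(c,u*.7,v*.7);r=r/np.linalg.norm(r);M=np.eye(3)-np.outer(r,r);A+=M;b+=M@o
    return np.linalg.solve(A,b).round(4)
print('knobtop',tri([(w,389,147),(s,348,316),(d,371,305)]),p(389,147,.09))
print('iso',tri([(w,703,185),(s,421,265),(d,428,274)]))
```

```text
front teeth
[[ 0.4951  0.1012  0.052 ]
 [ 0.4941  0.0649  0.052 ]
 [ 0.4924  0.0265  0.052 ]
 [ 0.4907 -0.0141  0.052 ]
 [ 0.4891 -0.0506  0.052 ]]
back [[ 0.5688  0.0987  0.052 ]
 [ 0.567   0.0616  0.052 ]
 [ 0.5652  0.0225  0.052 ]
 [ 0.5635 -0.0172  0.052 ]
 [ 0.562  -0.0552  0.052 ]]
blue_end [0.3945 0.0519 0.008 ]
blue_cap [ 0.4079 -0.0347  0.008 ]
capjoint [ 0.406  -0.0172  0.008 ]
petri [0.4082 0.1348 0.014 ]
whitedot [ 0.4718 -0.0827  0.02  ]
pointer [ 0.4858 -0.0828  0.026 ]
blueDot [ 0.4702 -0.1414  0.02  ]
baseFL [0.483  0.1885 0.032 ]
baseFR [ 0.4649 -0.1843  0.032 ]
baseBL [0.5876 0.1729 0.032 ]
baseBR [ 0.5707 -0.1827  0.032 ]
iso [ 0.498 -0.314  0.09 ]
isotip [ 0.5148 -0.34    0.09  ]
sel [ 0.4542 -0.3834  0.09  ]
boxBack [ 0.564  -0.3146  0.055 ]
boxL [ 0.4814 -0.2443  0.055 ]
boxF [ 0.3817 -0.4118  0.055 ]
knobtop [ 0.5229 -0.0848  0.0879] [ 0.523  -0.0846  0.09  ]
iso [ 0.4937 -0.321   0.086 ]
```

Request:
send_rows(moves="0 0 0 0.3625 -0.029 0.8 1;0 0 0 0.3625 -0.029 0.8 1;0 0 0 0.3625 -0.029 0.8 1;0 0 0 0.3625 -0.029 0.8 1;0 0 0 0.3625 -0.029 0.95 0.2;0 0 0 0.3625 -0.029 0.95 0.2;0 0 0 0.3625 -0.029 0.95 0.2;0 0 0 0.3625 -0.029 0.95 0.2")

```text
time: 2.82
eef_pos: [0.524, -0.0858, 0.1576]
tcp_rot: [1.0, 0.0, 0.002, 0.001]
contact_force: [0.1, -0.1, -0.1]
opening: 0.6
finger_force: 0.0
```

Run:
```python
from h import *
c=grab('wrist','w2');print(ctrl.get_state()['eef_pos'],to([.523,-.0848,.072]))
```

```text
[ 0.52383477 -0.08558223  0.1572832 ] (array([-0.0055, -0.0044,  0.4264]), None)
```

View pics/w2.png

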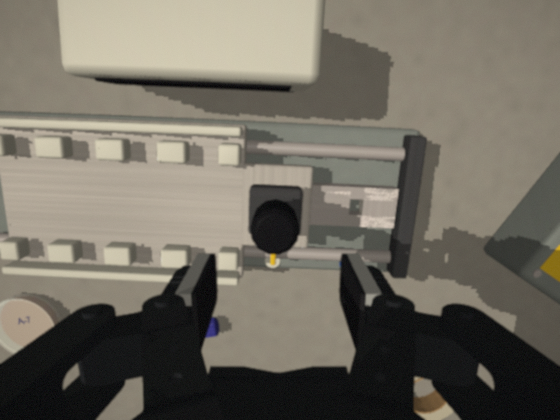

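Knob top at (275,225), centred between the fingers (205..350). Descend, grip, pull.

Run:
```python
from h import *
print(onz(load('w2'),275,222,.088), onz(load('w2'),275,212,.06))
```

```text
[ 0.52843278 -0.08382916  0.088     ] [ 0.52655317 -0.08366879  0.06      ]
```

Request:
send_rows(newtons=70, moves="0 0 0 -0.005 -0.004 0.2 0.2;0 0 0 -0.005 -0.004 0.43 0.2;0 0 0 -0.005 -0.004 0.43 0.2;0 0 0 -0.005 -0.004 0.43 0;0 0 0 -0.005 -0.004 0.43 -0.2;0 0 0 -0.005 -0.004 0.43 -0.5;0 0 0 -0.005 -0.004 0.43 -0.8;0 0 0 -0.005 -0.004 0.43 -1;0 0 0 -0.005 -0.004 0.43 -1;0 0 0 -0.005 -0.004 0.43 -1")

```text
time: 4.12
eef_pos: [0.5237, -0.0848, 0.072]
tcp_rot: [1.0, 0.0, 0.002, 0.001]
contact_force: [-1.2, 0.5, 5.3]
opening: 0.306
finger_force: 68.4
```

Request:
send_rows(moves="0 0 0 0 0 -0.03 -1;0 0 0 0 0 -0.067 -1;0 0 0 0 0 -0.067 -1;0 0 0 0 0 -0.067 -1")

```text
time: 4.62
eef_pos: [0.5234, -0.0847, 0.0828]
tcp_rot: [1.0, 0.0, 0.002, 0.001]
contact_force: [7.8, -1.5, -6.9]
opening: 0.305
finger_force: 69.2
```

Request:
send_rows(moves="0 0 0 0 0 -0.01 -1;0 0 0 0 0 -0.01 -1;0 0 0 0 0 -0.01 -1")

```text
time: 5.0
eef_pos: [0.5234, -0.0847, 0.0846]
tcp_rot: [1.0, 0.0, 0.002, 0.001]
contact_force: [6.9, -1.7, -8.4]
opening: 0.307
finger_force: 69.1
```

Request:
send_rows(moves="0 0 0 0 0 -0.005 -1;0 0 0 0 0 -0.005 -1;0 0 0 0.001 -0.025 -0.005 -1;0 0 0 0.002 -0.05 -0.005 -1;0 0 0 0.002 -0.05 -0.005 -1")

```text
time: 5.62
eef_pos: [0.5239, -0.0742, 0.0856]
tcp_rot: [1.0, 0.0, 0.003, 0.0]
contact_force: [7.8, 0.1, -8.5]
opening: 0.307
finger_force: 69.3
```

Request:
send_rows(moves="0 0 0 0.002 -0.05 0 -1;0 0 0 0.004 -0.1 0 -1;0 0 0 0.006 -0.15 0 -1;0 0 0 0.008 -0.2 0 -1;0 0 0 0.01 -0.247 0 -1;0 0 0 0.01 -0.247 0 -1;0 0 0 0.01 -0.247 0 -1;0 0 0 0.01 -0.247 0.03 -1;0 0 0 0.01 -0.247 0.06 -1;0 0 0 0.01 -0.247 0.08 -1;0 0 0 0.01 -0.247 0.08 -1")

```text
time: 7.0
eef_pos: [0.5264, -0.025, 0.0721]
tcp_rot: [1.0, 0.0, 0.002, 0.0]
contact_force: [1.5, 1.8, 4.2]
opening: 0.304
finger_force: 70.8
```

Request:
send_rows(moves="0 0 0 0 0 0 -0.2;0 0 0 0 0 0 0.3;0 0 0 0 0 0 0.6;0 0 0 0 0 -0.2 0.6;0 0 0 0 0 -0.6 0.6;0 0 0 0 0 -1 1;0 0 0 0 0 -1 1;0 0 0 0 0 -1 1;0 0 0 -0.2 -0.5 -1 1;0 0 0 -0.2 -0.7 -1 1;0 0 0 -0.2 -0.7 -1 1;0 0 0 -0.2 -0.7 -1 1")

```text
time: 8.5
eef_pos: [0.4829, 0.1162, 0.2675]
tcp_rot: [1.0, 0.002, -0.002, 0.0]
contact_force: [0.4, -0.2, -0.5]
opening: 0.998
finger_force: 0.0
```

Run:
```python
from h import *
c=grab('wrist','w3');print(ctrl.get_state()['eef_pos'])
cv2.imwrite('pics/w3b.png',cv2.resize(c['image'][:,:,::-1],(800,600),interpolation=cv2.INTER_CUBIC))
```

```text
[0.48340738 0.11531982 0.26783478]
```

View pics/w3b.png

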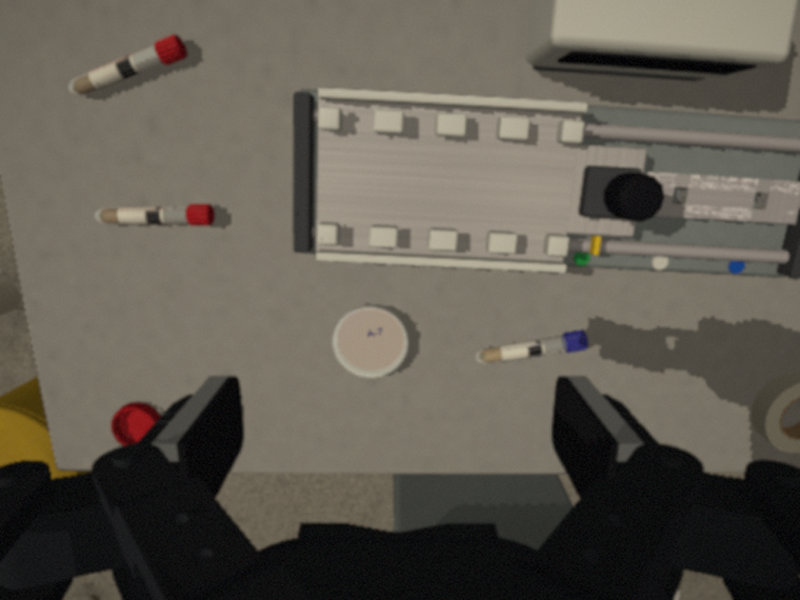

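Two red tubes at (130,65) and (155,215), blue at (535,347), petri (371,341). Shuttle is at the left; pointer (597,245) vs green dot (583,260) — checking parallax numerically.

Run:
```python
from h import *
w=load('w3');w1=load('w1')
def p(u,v,z,c=w): return onz(c,u*.7,v*.7,z).round(4)
for z in (.014,.02,.03,.04): print(z,'ptr',p(597,245,z),'green',p(583,260,z),'white',p(660,263,z),'blue',p(737,267,z),'w1 ptr',p(388,194,z,w1),'white',p(388,210,z,w1),'blue',p(456,212,z,w1))
print('knob',p(634,197,.088),'w1',p(389,147,.088,w1))
F=np.array([p(u,v,.052) for u,v in [(327,233),(384,237),(443,239),(503,243),(557,245)]])
B=np.array([p(u,v,.052) for u,v in [(329,118),(389,121),(452,124),(514,127),(572,130)]]);print(F,B)
for n,a,b in [('A',(72,88),(186,48)),('B',(98,215),(214,215)),('blue',(478,357),(588,341))]:
    P=p(*a,.008);Q=p(*b,.008);print(n,P,Q,'mid',(P+Q)/2,'len',np.linalg.norm(P-Q),'ang',np.arctan2(*(Q-P)[1::-1]))
print('petri',p(371,341,.014))
```

```text
0.014 ptr [ 0.4854 -0.0322  0.014 ] green [ 0.4741 -0.0228  0.014 ] white [ 0.4721 -0.0817  0.014 ] blue [ 0.4693 -0.1422  0.014 ] w1 ptr [ 0.485  -0.0826  0.014 ] white [ 0.4712 -0.0826  0.014 ] blue [ 0.4696 -0.1421  0.014 ]
0.02 ptr [ 0.4864 -0.0298  0.02  ] green [ 0.4752 -0.0206  0.02  ] white [ 0.4733 -0.0786  0.02  ] blue [ 0.4706 -0.1381  0.02  ] w1 ptr [ 0.4854 -0.0827  0.02  ] white [ 0.4718 -0.0827  0.02  ] blue [ 0.4702 -0.1414  0.02  ]
0.03 ptr [ 0.4881 -0.0259  0.03  ] green [ 0.4772 -0.0169  0.03  ] white [ 0.4753 -0.0734  0.03  ] blue [ 0.4727 -0.1313  0.03  ] w1 ptr [ 0.4861 -0.0829  0.03  ] white [ 0.4728 -0.0828  0.03  ] blue [ 0.4712 -0.1403  0.03  ]
0.04 ptr [ 0.4898 -0.022   0.04  ] green [ 0.4792 -0.0132  0.04  ] white [ 0.4773 -0.0682  0.04  ] blue [ 0.4748 -0.1245  0.04  ] w1 ptr [ 0.4867 -0.083   0.04  ] white [ 0.4737 -0.083   0.04  ] blue [ 0.4722 -0.1391  0.04  ]
knob [ 0.5263 -0.0223  0.088 ] w1 [ 0.523  -0.0846  0.088 ]
[[0.4991 0.1628 0.052 ]
 [0.4965 0.1251 0.052 ]
 [0.4953 0.086  0.052 ]
 [0.4928 0.046  0.052 ]
 [0.4916 0.0097 0.052 ]] [[0.5716 0.1594 0.052 ]
 [0.5698 0.1217 0.052 ]
 [0.5682 0.0821 0.052 ]
 [0.5666 0.043  0.052 ]
 [0.5652 0.006  0.052 ]]
A [0.5962 0.3468 0.008 ] [0.6212 0.2625 0.008 ] mid [0.6087  0.30465 0.008  ] len 0.0879288917250752 ang -1.2824985632028316
B [0.5064 0.3402 0.008 ] [0.5061 0.2523 0.008 ] mid [0.50625 0.29625 0.008  ] len 0.08790051194390165 ang -1.5742092828264345
blue [0.394  0.0516 0.008 ] [ 0.4076 -0.0354  0.008 ] mid [0.4008 0.0081 0.008 ] len 0.08805657272458427 ang -1.4157294586438616
petri [0.4095 0.1364 0.014 ]
```

```bash
cat >> h.py <<'E'
def caps(c,z=.008):
    h=cv2.cvtColor(c['image'],cv2.COLOR_RGB2HSV); out=[]
    for n,lo,hi in (('red',(0,150,60),(8,255,255)),('red',(172,150,60),(180,255,255)),('blue',(112,100,50),(135,255,255)),('green',(45,100,40),(85,255,255))):
        pass
    m={'red':cv2.inRange(h,(0,140,50),(8,255,255))|cv2.inRange(h,(172,140,50),(180,255,255)),'blue':cv2.inRange(h,(112,90,40),(135,255,255)),'green':cv2.inRange(h,(45,90,40),(85,255,255))}
    for n,k in m.items():
        N,_,st,ce=cv2.connectedComponentsWithStats(k)
        for i in range(1,N):
            if st[i,4]>40: out.append((n,int(st[i,4]),ce[i].round(1).tolist(),onz(c,*ce[i],z).round(4)[:2].tolist()))
    return out
E
python3 - <<'E'
from h import *
print(ctrl.get_state()['qpos'].round(3))
for k in caps(load('w3')): print(k)
print(to([.506,.296,.2],0.0)); s=grab('scene','scene1')
E
```

```text
[ 0.03  -0.13   1.978 -0.     1.297  1.599]
('red', 312, [119.0, 34.5], [0.6205, 0.2738])
('red', 246, [139.5, 149.7], [0.5069, 0.2634])
('red', 699, [93.3, 295.7], [0.3341, 0.3365])
('blue', 184, [402.7, 238.4], [0.4079, -0.0252])
('green', 87, [406.8, 180.7], [0.4743, -0.0234])
(array([ 0.1161, -0.9033,  0.3383]), array([-0.00032756,  0.00046665, -0.24964066]))
```

View pics/scene1.png

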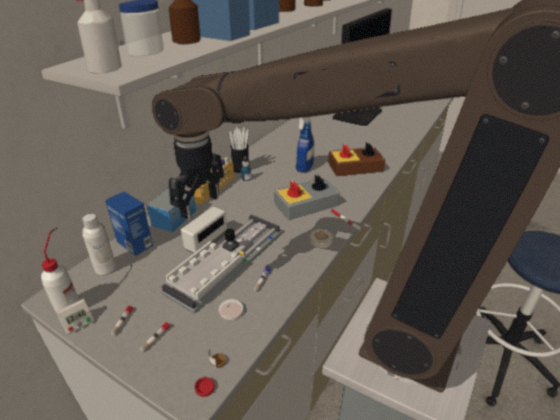

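Request:
send_rows(moves="0 0 -0.25 0.115 -0.9 0.3 0.2;0 0 -0.25 0.115 -0.9 0.5 0.2;0 0 -0.25 0.115 -0.9 0.6 0.2;0 0 -0.25 0.115 -0.9 0.6 0;0 0 -0.25 0.115 -0.9 0.6 0;0 0 -0.25 0.115 -0.9 0.6 0;0 0 -0.25 0.115 -0.9 0.6 0;0 0 -0.25 0.115 -0.9 0.6 0;0 0 -0.25 0.115 -0.9 0.6 0;0 0 -0.25 0.115 -0.9 0.6 0;0 0 -0.25 0.115 -0.9 0.6 0")

```text
time: 9.98
eef_pos: [0.5075, 0.2943, 0.1493]
tcp_rot: [0.708, 0.707, -0.0, -0.0]
contact_force: [-0.7, 0.4, 1.8]
opening: 0.499
finger_force: 0.0
```

Run:
```python
from h import *
c=grab('wrist','w4');print(ctrl.get_state()['eef_pos']);print(caps(c));print(to([.506,.296,.0165],0.0))
cv2.imwrite('pics/w4.png',c['image'][:,:,::-1])
```

```text
[0.50742186 0.29450033 0.14941795]
[('red', 275, [539.4, 56.9], [0.6914, 0.3981]), ('red', 2562, [41.3, 146.6], [0.3307, 0.3359]), ('red', 421, [424.3, 226.7], [0.6209, 0.2728]), ('red', 407, [277.5, 240.1], [0.5064, 0.2621]), ('green', 246, [512.4, 118.9], [0.6781, 0.3551])]
(array([ 0.0076, -0.0068,  0.6646]), array([-6.97372815e-05,  3.46475447e-05, -1.65515683e-04]))
```

View pics/w4.png

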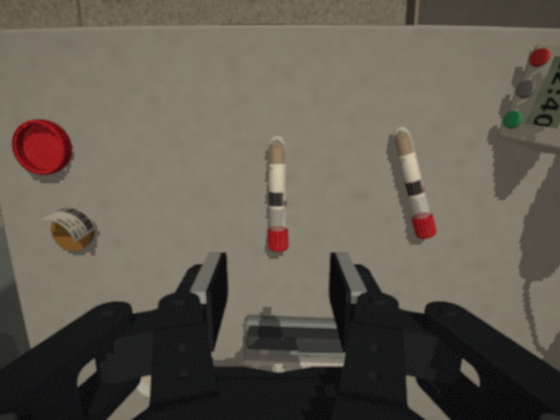

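Tube B lies straight at (278,137)–(278,252), centred between the fingers; tube A at (415,185).

Request:
send_rows(newtons=35, moves="0 0 0 0.008 -0.006 0.3 0;0 0 0 0.008 -0.006 0.55 0;0 0 0 0.008 -0.006 0.665 0;0 0 0 0.008 -0.006 0.665 -0.2;0 0 0 0.008 -0.006 0.665 -0.6;0 0 0 0.008 -0.006 0.665 -1;0 0 0 0.008 -0.006 0.665 -1;0 0 0 0.008 -0.006 0.665 -1;0 0 0 0.008 -0.006 0.665 -1;0 0 0 0.008 -0.006 0.4 -1;0 0 0 0.008 -0.006 0.1 -1;0 0 0 0.008 -0.006 0.1 -1")

```text
time: 11.52
eef_pos: [0.5098, 0.2983, 0.1363]
tcp_rot: [0.707, 0.707, 0.006, 0.003]
contact_force: [0.1, -0.2, 0.2]
opening: 0.161
finger_force: 36.2
```

Run:
```python
from h import *
print(ctrl.get_state()['eef_pos'],to([.534,.1437,.12],np.pi/2-.043))
```

```text
[0.5097533  0.29829376 0.13629732] (array([-0.7734,  0.1195,  0.0794]), array([ 0.00206141,  0.00087408, -0.24299937]))
```

Request:
send_rows(moves="0.002 0.001 0.257 -0.3 0.12 0.08 -1;0.002 0.001 0.257 -0.6 0.12 0.08 -1;0.002 0.001 0.257 -0.773 0.12 0.08 -1;0.002 0.001 0.257 -0.773 0.12 0.08 -1;0.002 0.001 0.257 -0.773 0.12 0.08 -1;0.002 0.001 0.257 -0.773 0.12 0.08 -1;0.002 0.001 0.257 -0.773 0.12 0.08 -1;0.002 0.001 0.257 -0.773 0.12 0.08 -1;0.002 0.001 0.257 -0.773 0.12 0.08 -1;0.002 0.001 0.257 -0.773 0.12 0.08 -1;0.002 0.001 0.257 -0.773 0.12 0.08 -1")

```text
time: 12.9
eef_pos: [0.5297, 0.1421, 0.1131]
tcp_rot: [1.0, -0.021, -0.003, -0.006]
contact_force: [-0.5, 0.6, -0.5]
opening: 0.164
finger_force: 36.2
```

Run:
```python
from h import *
c=grab('wrist','w5');print(ctrl.get_state()['eef_pos'],ctrl.get_state()['tcp_rot']);print(to([.534,.1437,.0555],np.pi/2-.043))
```

```text
[0.52979295 0.14213947 0.11325274] [ 0.99976057 -0.02093203 -0.00235543 -0.00592541]
(array([ 0.0221, -0.0053,  0.2887]), array([-0.00186957,  0.00079014,  0.00018017]))
```

View pics/w5.png

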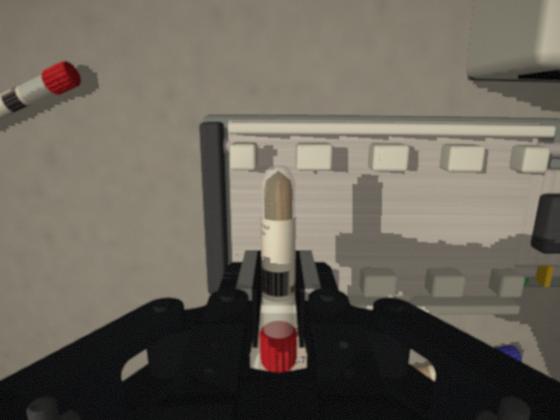

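Run:
```python
from h import *
c=load('w5')
for u,v in [(242,156),(314,157),(391,157),(465,158),(531,159)]: print(onz(c,u,v,.052).round(4))
print('tube',onz(c,278,172,.097).round(4),onz(c,278,352,.097).round(4))
```

```text
[0.5727 0.1599 0.052 ]
[0.5707 0.1228 0.052 ]
[0.5691 0.083  0.052 ]
[0.5672 0.0443 0.052 ]
[0.5655 0.0091 0.052 ]
tube [0.5713 0.1409 0.097 ] [0.4877 0.1445 0.097 ]
```

Request:
send_rows(moves="-0.002 0.001 0 0.024 -0.008 0 -1;-0.002 0.001 0 0.024 -0.008 0.1 -1;-0.002 0.001 0 0.024 -0.008 0.2 -1;-0.002 0.001 0 0.024 -0.008 0.25 -1;-0.002 0.001 0 0.024 -0.008 0.288 -1;-0.002 0.001 0 0.024 -0.008 0.288 -1;-0.002 0.001 0 0.024 -0.008 0.288 -1")

```text
time: 13.82
eef_pos: [0.5352, 0.1443, 0.0567]
tcp_rot: [1.0, -0.022, 0.002, 0.0]
contact_force: [0.1, 0.1, -0.8]
opening: 0.169
finger_force: 36.2
```

Request:
send_rows(moves="0 0 0 0 0 0.006 -1;0 0 0 0 0 0.006 -0.8;0 0 0 0 0 0.006 -0.6;0 0 0 0 0 0.006 -0.44;0 0 0 0 0 0.006 -0.44;0 0 0 0 0 0.006 -0.44;0 0 0 0 0 -0.2 -0.44;0 0 0 0 0 -0.5 -0.44;0 0 0 0 0 -0.5 0;0 0 0 0 0 -0.5 0")

```text
time: 15.08
eef_pos: [0.5344, 0.1443, 0.1561]
tcp_rot: [1.0, -0.022, 0.001, 0.0]
contact_force: [-0.6, -0.1, -0.8]
opening: 0.502
finger_force: 0.0
```

Run:
```python
from h import *
c=grab('wrist','w6');print(caps(c),ctrl.get_state()['eef_pos']);print(to([.609,.305,.14],0.288))
```

```text
[('red', 592, [95.5, 90.4], [0.6208, 0.274]), ('red', 482, [277.7, 258.3], [0.4837, 0.1469]), ('green', 61, [487.9, 262.5], [0.4715, -0.0271])] [0.5336117  0.14423781 0.15489558]
(array([ 0.3419, -0.8194,  0.0736]), array([ 1.54817853e-04, -7.74682690e-05,  1.97283397e-01]))
```

View pics/w6.png

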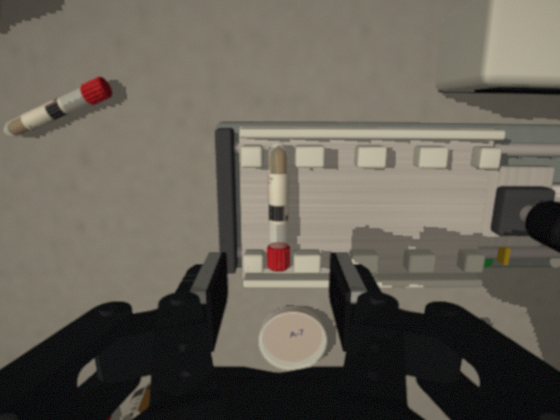

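Tube seated in nest 1 (278,150–268), flat between the teeth. Next tube A (60,105).

Request:
send_rows(moves="0 0 -0.303 0.34 -0.82 0.07 0;0 0 -0.303 0.34 -0.82 0.07 0;0 0 -0.303 0.34 -0.82 0.07 0;0 0 -0.303 0.34 -0.82 0.07 0;0 0 -0.303 0.34 -0.82 0.07 0;0 0 -0.303 0.34 -0.82 0.07 0;0 0 -0.303 0.34 -0.82 0.07 0;0 0 -0.303 0.34 -0.82 0.07 0;0 0 -0.303 0.34 -0.82 0.07 0;0 0 -0.303 0.34 -0.82 0.07 0;0 0 -0.303 0.34 -0.82 0.07 0;0 0 -0.303 0.34 -0.82 0.07 0")

```text
time: 16.62
eef_pos: [0.6089, 0.305, 0.1406]
tcp_rot: [0.599, 0.801, -0.001, 0.0]
contact_force: [0.3, 0.2, 0.1]
opening: 0.497
finger_force: 0.0
```

Run:
```python
from h import *
c=grab('wrist','w7');print(caps(c),ctrl.get_state()['eef_pos']);print(to([.609,.305,.0165],0.288))
g=cv2.cvtColor(c['image'],cv2.COLOR_RGB2GRAY)
print(proj(c,[[.5962,.3468,.008],[.6212,.2625,.008],[.6087,.3047,.008]]))
```

```text
[('red', 213, [427.8, 110.6], [0.6896, 0.3979]), ('red', 576, [515.8, 231.7], [0.7896, 0.3347]), ('red', 428, [281.9, 246.4], [0.621, 0.2729]), ('red', 181, [83.4, 374.7], [0.4902, 0.11]), ('green', 197, [388.1, 164.1], [0.6762, 0.355])] [0.60913698 0.30503302 0.1410533 ]
(array([ 0.0009, -0.0007,  0.6228]), array([-8.95867714e-06,  2.20929467e-04, -5.35132418e-05]))
[[278.17190512 143.02281787]
 [278.34715397 258.64445922]
 [278.28277477 203.23750802]]
```

Request:
send_rows(moves="0 0 0 0 0.005 0.3 0;0 0 0 0 0.005 0.55 0;0 0 0 0 0.005 0.623 0;0 0 0 0 0.005 0.623 -0.2;0 0 0 0 0.005 0.623 -0.6;0 0 0 0 0.005 0.623 -1;0 0 0 0 0.005 0.623 -1;0 0 0 0 0.005 0.623 -1;0 0 0 0 0.005 0.4 -1;0 0 0 0 0.005 0.1 -1;0 0 0 0 0.005 0.1 -1;0 0 0 0 0.005 0.1 -1")

```text
time: 18.18
eef_pos: [0.6103, 0.3054, 0.1224]
tcp_rot: [0.598, 0.802, 0.0, 0.001]
contact_force: [0.5, 0.9, -0.9]
opening: 0.164
finger_force: 35.6
```

Run:
```python
from h import *
# nest 3
print(ctrl.get_state()['eef_pos'],to([.531,.0642,.115],np.pi/2-.043), ctrl.get_state()['opening'])
```

```text
[0.61029552 0.30540782 0.12239069] (array([-1.0424, -0.7246,  0.0371]), array([ 1.13024044e-04,  3.68371566e-04, -1.97038849e-01])) 0.16385396625459603
```

Request:
send_rows(moves="0 0 0.303 -1 -0.72 0.03 -1;0 0 0.303 -1 -0.72 0.03 -1;0 0 0.303 -1 -0.72 0.03 -1;0 0 0.303 -1 -0.72 0.03 -1;0 0 0.303 -1 -0.72 0.03 -1;0 0 0.303 -1 -0.72 0.03 -1;0 0 0.303 -1 -0.72 0.03 -1;0 0 0.303 -1 -0.72 0.03 -1;0 0 0.303 -1 -0.72 0.03 -1;0 0 0.303 -1 -0.72 0.03 -1;0 0 0.303 -1 -0.72 0.03 -1;0 0 0.303 -1 -0.72 0.03 -1")

```text
time: 19.68
eef_pos: [0.5289, 0.0727, 0.1149]
tcp_rot: [1.0, -0.021, -0.0, 0.0]
contact_force: [0.2, 0.5, 0.2]
opening: 0.159
finger_force: 35.6
```

Run:
```python
from h import *
print(ctrl.get_state()['eef_pos'],to([.531,.064,.0557],np.pi/2-.043)); c=grab('wrist','w8')
print([k for k in caps(c) ], [k[3] for k in caps(c,.097)])
```

```text
[0.52886456 0.07268489 0.11494176] (array([0.0126, 0.0427, 0.2962]), array([1.15130206e-04, 6.58515598e-05, 3.16984095e-04]))
[('red', 721, [157.0, 281.1], [0.4813, 0.1608]), ('red', 1178, [278.1, 346.9], [0.4236, 0.0772]), ('blue', 272, [415.9, 359.7], [0.407, -0.0274]), ('green', 139, [416.2, 283.8], [0.4712, -0.0232])] [[0.5242, 0.1266], [0.4884, 0.0747], [0.4781, 0.0098], [0.5179, 0.0123]]
```

Request:
send_rows(moves="0 0 0 0.0125 0.043 0 -1;0 0 0 0.0125 0.043 0.1 -1;0 0 0 0.0125 0.043 0.2 -1;0 0 0 0.0125 0.043 0.25 -1;0 0 0 0.0125 0.043 0.296 -1;0 0 0 0.0125 0.043 0.296 -1;0 0 0 0.0125 0.043 0.296 -1")

```text
time: 20.6
eef_pos: [0.5331, 0.0637, 0.0585]
tcp_rot: [1.0, -0.021, 0.002, 0.001]
contact_force: [-1.9, -0.6, 5.8]
opening: 0.163
finger_force: 36.3
```

Run:
```python
from h import *
c=grab('wrist','w9'); print(ctrl.get_state()['eef_pos'],ctrl.get_state()['contact_force'])
cv2.imwrite('pics/w9b.png',cv2.resize(c['image'][100:400,100:500,::-1],(800,600),interpolation=cv2.INTER_CUBIC))
```

```text
[0.53312979 0.06366322 0.05847288] [-0.4762346   0.27836733  5.40292244]
```

View pics/w9b.png

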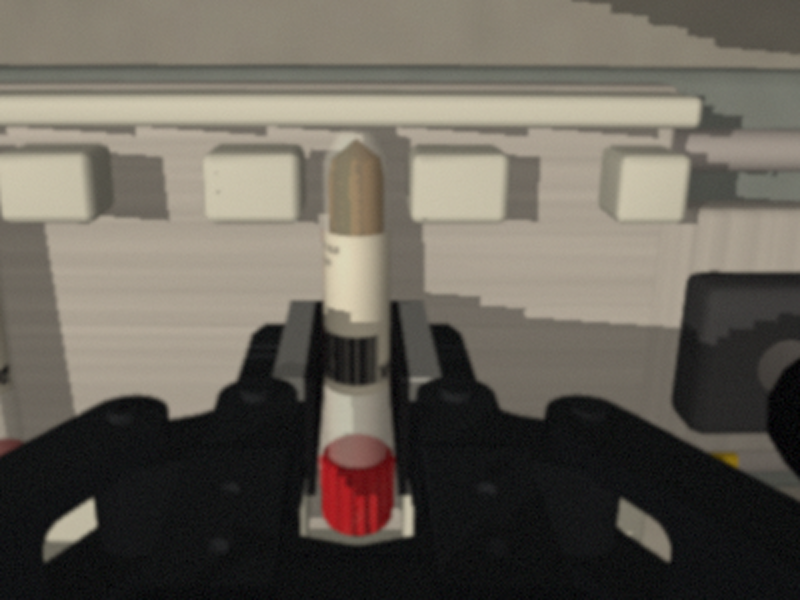

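Tube A sits centred in nest 3's notch, on the deck (contact 5 N). Releasing.

Request:
send_rows(moves="0 0 0 0 0 -0.008 -0.8;0 0 0 0 0 -0.008 -0.6;0 0 0 0 0 -0.008 -0.44;0 0 0 0 0 -0.008 -0.44;0 0 0 0 0 -0.008 -0.44;0 0 0 0 0 -0.2 -0.44;0 0 0 0 0 -0.5 -0.44;0 0 0 0 0 -0.5 0;0 0 0 0 0 -0.5 0;0 0 0 0 0 -0.5 0")

```text
time: 21.9
eef_pos: [0.5306, 0.0641, 0.1551]
tcp_rot: [1.0, -0.022, -0.001, 0.0]
contact_force: [-0.4, 0.4, 0.0]
opening: 0.5
finger_force: 0.0
```

Run:
```python
from h import *
c=grab('wrist','w10');print(caps(c),[k[3] for k in caps(c,.046)],ctrl.get_state()['eef_pos'],ctrl.get_state()['qpos'].round(3))
print(proj(c,[[.3945,.0519,.008],[.4079,-.035,.008]]))
print(to([.44,.0081,.14],0.155))
```

```text
[('red', 514, [163.2, 257.4], [0.4844, 0.1598]), ('red', 490, [277.7, 256.3], [0.4814, 0.0666]), ('green', 104, [387.2, 262.6], [0.4717, -0.0226])] [[0.4999, 0.1462], [0.4973, 0.066], [0.4889, -0.0109]] [0.53058083 0.06406357 0.15504439] [-6.900e-02  7.300e-02  1.996e+00 -1.000e-03  1.074e+00  1.545e+00]
[[298.84688085 347.41241489]
 [398.42271192 329.76465123]]
(array([-0.4402,  0.2991,  0.0761]), array([2.59207726e-04, 1.47916838e-04, 2.18438155e-01]))
```

Request:
send_rows(moves="0 0 -0.2816 -0.44 0.3 0.05 0;0 0 -0.2816 -0.44 0.3 0.05 0;0 0 -0.2816 -0.44 0.3 0.05 0;0 0 -0.2816 -0.44 0.3 0.05 0;0 0 -0.2816 -0.44 0.3 0.05 0;0 0 -0.2816 -0.44 0.3 0.05 0;0 0 -0.2816 -0.44 0.3 0.05 0;0 0 -0.2816 -0.44 0.3 0.05 0;0 0 -0.2816 -0.44 0.3 0.05 0;0 0 -0.2816 -0.44 0.3 0.05 0;0 0 -0.2816 -0.44 0.3 0.05 0;0 0 -0.2816 -0.44 0.3 0.05 0")

```text
time: 23.45
eef_pos: [0.4409, 0.0079, 0.1462]
tcp_rot: [0.651, 0.759, 0.0, 0.0]
contact_force: [-0.6, -0.4, -0.2]
opening: 0.501
finger_force: 0.0
```

Request:
send_rows(moves="0.04 0 0 0 -0.12 0 0;0.04 0 0 0 -0.2 0 0;0.04 0 0 0 -0.2 0 0;0.04 0 0 0 -0.2 0 0")

```text
time: 23.95
eef_pos: [0.402, 0.0017, 0.1467]
tcp_rot: [0.645, 0.754, -0.094, -0.08]
contact_force: [-0.7, 1.0, 0.2]
opening: 0.505
finger_force: 0.0
```

Run:
```python
from h import *
c=grab('wrist','w11');s=ctrl.get_state();print(caps(c),s['eef_pos'],s['qpos'].round(3));print(R.from_quat(s['tcp_rot']).as_matrix().round(3))
print(proj(c,[[.3945,.0519,.008],[.4079,-.035,.008]]))
print(to([.401,.0085,.0175]))
```

```text
[('red', 71, [551.3, 1.5], [0.5103, 0.1497]), ('red', 1066, [509.3, 145.4], [0.5118, 0.0645]), ('blue', 412, [325.4, 238.0], [0.4081, -0.0256]), ('green', 225, [419.9, 256.6], [0.4776, -0.0232])] [0.40198556 0.00168612 0.14681955] [-0.198 -0.081  2.181 -0.09   1.276 -0.316]
[[-0.154  0.958 -0.243]
 [ 0.988  0.149 -0.039]
 [-0.001 -0.246 -0.969]]
[[326.98156391 132.82808194]
 [322.9311548  249.28123203]]
(array([0.0352, 0.1593, 0.6266]), None)
```

View pics/w11.png

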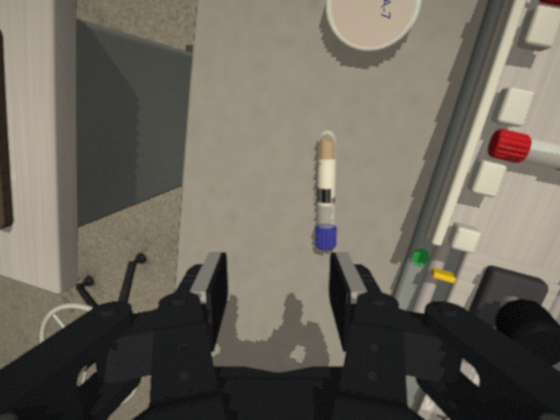

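Run:
```python
from h import *
print(to([.4023,.0085,.06]),to([.4023,.0085,.0195]))
```

```text
(array([0.0339, 0.1133, 0.4191]), None) (array([0.0342, 0.1631, 0.6154]), None)
```

Request:
send_rows(moves="-0.018 0 0 0.034 0.05 0.2 -0.3;-0.018 0 0 0.034 0.113 0.419 -0.3;-0.018 0 0 0.034 0.113 0.419 -0.3;-0.018 0 0 0.034 0.113 0.419 -0.3;-0.018 0 0 0.034 0.113 0.419 -0.3")

```text
time: 24.62
eef_pos: [0.4038, 0.0081, 0.062]
tcp_rot: [0.649, 0.758, -0.051, -0.042]
contact_force: [-0.6, -0.0, 0.0]
opening: 0.349
finger_force: 0.0
```

Run:
```python
from h import *
s=ctrl.get_state();print(s['eef_pos'],s['qpos'].round(3));print(R.from_quat(s['tcp_rot']).as_matrix().round(3)[:,2])
print(to([.4023,.0085,.0195]))
```

```text
[0.40384358 0.00808493 0.06204199] [-0.203  0.003  2.276 -0.058  0.986 -0.323]
[-0.13  -0.023 -0.991]
(array([0.0038, 0.0208, 0.2118]), None)
```

Request:
send_rows(moves="0 0 0 0.004 0.01 0.1 -0.3;0 0 0 0.004 0.02 0.21 -0.3;0 0 0 0.004 0.02 0.21 -0.3;0 0 0 0.004 0.02 0.21 -0.5;0 0 0 0.004 0.02 0.21 -0.8;0 0 0 0.004 0.02 0.21 -1;0 0 0 0.004 0.02 0.21 -1;0 0 0 0.004 0.02 0.21 -1;0 0 0 0.004 0.02 0.21 -1")

```text
time: 25.75
eef_pos: [0.4015, 0.0087, 0.0195]
tcp_rot: [0.649, 0.758, -0.052, -0.043]
contact_force: [-2.0, 0.4, 6.4]
opening: 0.166
finger_force: 34.2
```

Request:
send_rows(moves="0 0 0 0 0 -0.1 -1;-0.021 0 0 0 0.1 -0.3 -1;-0.021 0 0 0 0.25 -0.53 -1;-0.021 0 0 0 0.25 -0.53 -1;-0.021 0 0 0 0.25 -0.53 -1;-0.021 0 0 0 0.25 -0.53 -1")

```text
time: 26.5
eef_pos: [0.4616, 0.0192, 0.1144]
tcp_rot: [0.65, 0.76, -0.003, -0.003]
contact_force: [-0.5, 0.5, -0.6]
opening: 0.168
finger_force: 33.5
```

Run:
```python
from h import *
s=ctrl.get_state();print(s['eef_pos'],s['qpos'].round(3),s['opening'])
print(to([.5327,.104,.13],np.pi/2-.043))
```

```text
[0.4615558  0.01915536 0.11443455] [-0.177 -0.03   2.186 -0.003  0.993 -0.331] 0.16759708081897634
(array([ 0.3641,  0.4164, -0.0811]), array([-0.00103606, -0.00084752, -0.21845076]))
```

Request:
send_rows(moves="-0.001 0 0.2816 0.36 0.416 -0.08 -1;-0.001 0 0.2816 0.36 0.416 -0.08 -1;-0.001 0 0.2816 0.36 0.416 -0.08 -1;-0.001 0 0.2816 0.36 0.416 -0.08 -1;-0.001 0 0.2816 0.36 0.416 -0.08 -1;-0.001 0 0.2816 0.36 0.416 -0.08 -1;-0.001 0 0.2816 0.36 0.416 -0.08 -1;-0.001 0 0.2816 0.36 0.416 -0.08 -1;-0.001 0 0.2816 0.36 0.416 -0.08 -1;-0.001 0 0.2816 0.36 0.416 -0.08 -1;-0.001 0 0.2816 0.36 0.416 -0.08 -1;-0.001 0 0.2816 0.36 0.416 -0.08 -1")

```text
time: 28.0
eef_pos: [0.5337, 0.1029, 0.1307]
tcp_rot: [1.0, -0.021, -0.001, 0.003]
contact_force: [-0.5, -0.0, 0.3]
opening: 0.167
finger_force: 33.5
```

Run:
```python
from h import *
c=grab('wrist','w12');s=ctrl.get_state();print(s['eef_pos'],s['tcp_rot'])
print(to([.5325,.104,.059],np.pi/2-.043));print(caps(c,.11)[:],[k for k in caps(c,.048)])
```

```text
[0.53391194 0.10289002 0.1309933 ] [ 9.99772531e-01 -2.11436363e-02 -5.76208133e-04  2.73884326e-03]
(array([-0.0069, -0.0072,  0.3599]), array([0.00087554, 0.00016463, 0.00011291]))
[('red', 456, [340.3, 272.6], [0.5283, 0.0756]), ('red', 567, [211.6, 275.1], [0.5297, 0.1329]), ('blue', 1123, [278.4, 349.3], [0.4898, 0.1048]), ('green', 110, [447.9, 277.4], [0.5234, 0.0269])] [('red', 456, [340.3, 272.6], [0.4986, 0.0649]), ('red', 567, [211.6, 275.1], [0.5006, 0.1461]), ('blue', 1123, [278.4, 349.3], [0.444, 0.1063]), ('green', 110, [447.9, 277.4], [0.4917, -0.0042])]
```

View pics/w12.png

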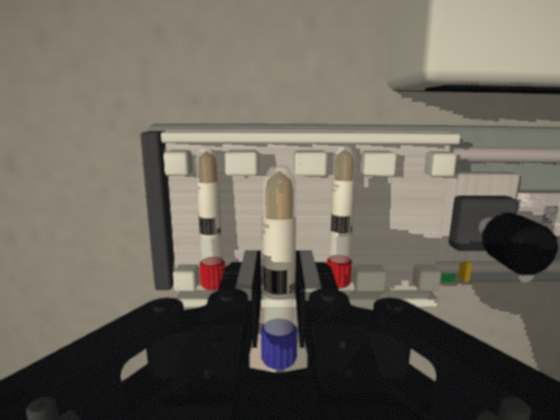

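Both red tubes are seated in nests 1 and 3; the blue tube is over nest 2, aligned. Placing.

Request:
send_rows(moves="0.001 0 0 -0.003 -0.006 0.1 -1;0.001 0 0 -0.003 -0.006 0.2 -1;0.001 0 0 -0.003 -0.006 0.28 -1;0.001 0 0 -0.003 -0.006 0.33 -1;0.001 0 0 -0.003 -0.006 0.355 -1;0.001 0 0 -0.003 -0.006 0.36 -1;0.001 0 0 -0.003 -0.006 0.36 -1")

```text
time: 28.92
eef_pos: [0.5343, 0.1038, 0.0601]
tcp_rot: [1.0, -0.022, 0.001, -0.0]
contact_force: [-0.8, -0.3, -0.6]
opening: 0.165
finger_force: 33.5
```

Request:
send_rows(moves="0 0 0 -0.002 0 0.012 -1;0 0 0 -0.002 0 0.012 -1;0 0 0 -0.002 0 0.012 -0.8;0 0 0 -0.002 0 0.012 -0.6;0 0 0 -0.002 0 0.012 -0.44;0 0 0 -0.002 0 0.012 -0.44;0 0 0 -0.002 0 0.012 -0.44;0 0 0 -0.002 0 -0.2 -0.44;0 0 0 -0.002 0 -0.5 -0.44;0 0 0 -0.002 0 -0.9 0;0 0 0 -0.002 0 -0.9 0.2;0 0 0 -0.002 0 -0.9 0.2")

```text
time: 30.42
eef_pos: [0.5339, 0.1037, 0.2408]
tcp_rot: [1.0, -0.022, 0.002, -0.0]
contact_force: [-0.3, 0.3, -0.7]
opening: 0.6
finger_force: 0.0
```

Run:
```python
from h import *
c=grab('wrist','w13');s=ctrl.get_state();print(s['eef_pos'])
print(caps(c,.048))
im=c['image'];im[:,:,:];cv2.imwrite('pics/w13.png',im[:,:,::-1])
print(to([.526,-.0243,.12],np.pi/2))
```

```text
[0.53282239 0.10366197 0.23849264]
[('red', 270, [234.4, 223.6], [0.5007, 0.1458]), ('red', 277, [321.0, 222.6], [0.4982, 0.066]), ('blue', 262, [278.7, 223.3], [0.4993, 0.1049]), ('green', 44, [3.0, 44.0], [0.6659, 0.3287]), ('green', 77, [402.0, 231.0], [0.4866, -0.0094])]
(array([-0.0056,  0.6411,  0.592 ]), array([-0.00012681,  0.00019944, -0.0068933 ]))
```

View pics/w13.png

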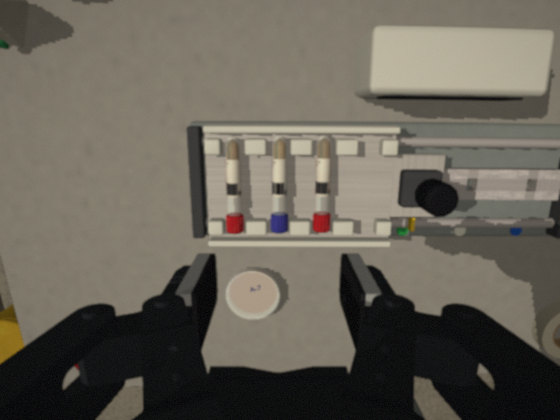

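All three tubes lie flat in nests 1–3 (234,188), (279,187), (322,187). Now the knob.

Request:
send_rows(newtons=70, moves="0 0 0 -0.002 0.3 0.2 0.2;0 0 0 -0.002 0.645 0.35 0.2;0 0 0 -0.002 0.645 0.4 0.2;0 0 0 -0.002 0.645 0.4 0.2;0 0 0 -0.002 0.645 0.65 0.2;0 0 0 -0.002 0.645 0.8325 0.2;0 0 0 -0.002 0.645 0.8325 0.2;0 0 0 -0.002 0.645 0.8325 0.2;0 0 0 -0.002 0.645 0.8325 0.2")

```text
time: 31.6
eef_pos: [0.529, -0.025, 0.0752]
tcp_rot: [1.0, -0.021, 0.002, -0.0]
contact_force: [0.1, -0.1, 0.2]
opening: 0.603
finger_force: 0.0
```

Request:
send_rows(moves="0 0 0 -0.01 0 0.016 0;0 0 0 -0.01 0 0.016 -0.2;0 0 0 -0.01 0 0.016 -0.5;0 0 0 -0.01 0 0.016 -0.8;0 0 0 -0.01 0 0.016 -1;0 0 0 -0.01 0 0.016 -1;0 0 0 -0.01 0 0.016 -1;0 0 0 -0.01 0 -0.02 -1;0 0 0 -0.01 0 -0.05 -1;0 0 0 -0.01 0 -0.066 -1;0 0 0 -0.01 0 -0.066 -1;0 0 0 -0.01 0 -0.066 -1")

```text
time: 33.1
eef_pos: [0.5252, -0.0249, 0.0845]
tcp_rot: [1.0, -0.022, 0.0, -0.001]
contact_force: [7.0, -0.8, -14.0]
opening: 0.302
finger_force: 71.1
```

Request:
send_rows(moves="0 0 0 0 0.02 0 -1;0 0 0 0 0.04 0 -1;0 0 0 0 0.06 0 -1;0 0 0 0 0.09 0 -1;0 0 0 0 0.12 0 -1;0 0 0 0 0.15 0 -1;0 0 0 0 0.15 0 -1")

```text
time: 33.98
eef_pos: [0.5238, -0.0551, 0.0845]
tcp_rot: [1.0, -0.022, 0.0, -0.0]
contact_force: [5.9, -1.1, -14.0]
opening: 0.303
finger_force: 71.2
```

Request:
send_rows(moves="0 0 0 0 0.05 0 -1;0 0 0 0 0.1 0 -1;0 0 0 0 0.15 0 -1;0 0 0 0 0.2 0 -1;0 0 0 0 0.25 0 -1;0 0 0 0 0.3 0 -1;0 0 0 0 0.35 0 -1;0 0 0 0 0.4 0 -1;0 0 0 0 0.43 0 -1;0 0 0 0 0.448 0 -1;0 0 0 0 0.448 0 -1;0 0 0 0 0.448 0 -1")

```text
time: 35.48
eef_pos: [0.5197, -0.1441, 0.0845]
tcp_rot: [1.0, -0.022, -0.0, -0.001]
contact_force: [5.3, -1.1, -12.4]
opening: 0.305
finger_force: 71.3
```

Request:
send_rows(moves="0 0 0 0 0 0.02 -1;0 0 0 0 0 0.04 -1;0 0 0 0 0 0.06 -1;0 0 0 0 0 0.075 -1;0 0 0 0 0 0.08 -1;0 0 0 0 0 0.08 -1")

```text
time: 36.22
eef_pos: [0.5199, -0.1443, 0.0704]
tcp_rot: [1.0, -0.022, -0.001, -0.001]
contact_force: [-1.7, 2.0, -2.6]
opening: 0.305
finger_force: 72.3
```

Request:
send_rows(moves="0 0 0 0 0 0.005 -1;0 0 0 0 0 0.005 -0.5;0 0 0 0 0 0.005 0;0 0 0 0 0 0.005 0.3;0 0 0 0 0 0.005 0.3;0 0 0 0 0 -0.2 0.3;0 0 0 0 0 -0.6 0.3;0 0 0 0 0 -1 0.3;0 0 0 -0.2 0.5 -1 0.3;0 0 0 -0.2 0.5 -1 0.3;0 0 0 -0.2 0.5 -1 0.3;0 0 0 -0.2 0.5 -1 0.3")

```text
time: 37.72
eef_pos: [0.4759, -0.2425, 0.2696]
tcp_rot: [1.0, -0.022, -0.0, -0.001]
contact_force: [0.1, -0.2, -0.9]
opening: 0.651
finger_force: 0.0
```

Run:
```python
from h import *
c=grab('wrist','w14');s=ctrl.get_state();print(s['eef_pos'])
cv2.imwrite('pics/w14b.png',cv2.resize(c['image'][:,:,::-1],(800,600),interpolation=cv2.INTER_CUBIC))
```

```text
[ 0.47594951 -0.24198301  0.26917957]
```

View pics/w14b.png

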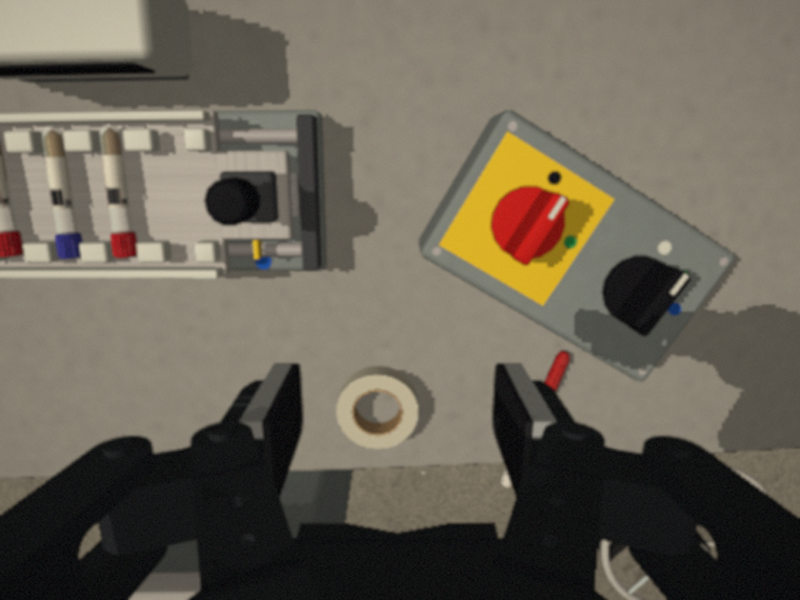

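The view shows the yellow pointer (257,250) at the blue dot with tubes loaded. The control boxes: the grey one here (580,240) with a yellow plate/red isolator (530,222) and black selector (645,293) fits; the brown one farther off does not. My pictures are used up, so I measure numerically from here.

```bash
cat >> h.py <<'E'
def whites(c,u,v,r=14,z=.09):
    im=c['image'].astype(float); 
    vv,uu=np.mgrid[int(v)-r:int(v)+r+1,int(u)-r:int(u)+r+1]; pt=im[vv,uu]
    m=((pt.min(2)>0.62*pt.max(2))&(pt.min(2)>130)).astype(np.uint8)
    N,l,st,ce=cv2.connectedComponentsWithStats(m,connectivity=8)
    if N<2: return None
    i=1+np.argmax(st[1:,4]); px=np.c_[uu[l==i],vv[l==i]]
    W=np.array([onz(c,a,b,z) for a,b in px]); m0=W.mean(0); U,S,V=np.linalg.svd(W-m0); 
    return len(px),px.mean(0).round(1),m0.round(4),V[0].round(3),(S/np.sqrt(len(px))).round(4)
E
python3 - <<'E'
from h import *
w=load('w14');w1=load('w1')
def tri(obs):
    A=np.zeros((3,3));b=np.zeros(3)
    for c,u,v in obs:
        o,r=ray(c,u,v);r=r/np.linalg.norm(r);M=np.eye(3)-np.outer(r,r);A+=M;b+=M@o
    return np.linalg.solve(A,b).round(4)
a=whites(w,557*.7,207*.7);b=whites(w,679*.7,285*.7);d=whites(w1,738*.7,168*.7);print(a,b,d,sep='\n')
print('line tri',tri([(w,*a[1]),(w1,*d[1])]))
P=lambda u,v,z:onz(w,u*.7,v*.7,z).round(4)
print('box corners',P(510,113,.055),P(735,258,.055),P(640,378,.055),P(424,250,.055))
print('dots iso black/green',P(554,178,.055),P(570,242,.055),'sel white/blue',P(665,247,.055),P(675,310,.055))
for z in (.06,.065): print('iso foot',P(527,222,z),'sel foot',P(640,290,z))
E
```

```text
(54, array([389.5, 145. ]), array([ 0.5092, -0.337 ,  0.09  ]), array([-0.84 ,  0.542, -0.   ]), array([0.0038, 0.0008, 0.    ]))
(47, array([475. , 198.7]), array([ 0.4595, -0.4143,  0.09  ]), array([-0.818,  0.576,  0.   ]), array([0.0039, 0.0008, 0.    ]))
(20, array([517. , 118.6]), array([ 0.5095, -0.339 ,  0.09  ]), array([-0.84 ,  0.543, -0.   ]), array([0.0033, 0.0005, 0.    ]))
line tri [ 0.5097 -0.3354  0.0955]
box corners [ 0.5653 -0.3167  0.055 ] [ 0.4666 -0.4711  0.055 ] [ 0.3816 -0.4123  0.055 ] [ 0.481  -0.2601  0.055 ]
dots iso black/green [ 0.5243 -0.3454  0.055 ] [ 0.4822 -0.3573  0.055 ] sel white/blue [ 0.4761 -0.4218  0.055 ] [ 0.4316 -0.4328  0.055 ]
iso foot [ 0.4973 -0.3272  0.06  ] sel foot [ 0.4484 -0.4047  0.06  ]
iso foot [ 0.498 -0.326  0.065] sel foot [ 0.4498 -0.4023  0.065 ]
```

Request:
send_rows(moves="0 0 -0.22 0.13 0.422 0.3 0;0 0 -0.22 0.13 0.422 0.3 0;0 0 -0.22 0.13 0.422 0.3 0;0 0 -0.22 0.13 0.422 0.3 0;0 0 -0.22 0.13 0.422 0.3 0;0 0 -0.22 0.13 0.422 0.3 0;0 0 -0.22 0.13 0.422 0.3 0;0 0 -0.22 0.13 0.422 0.3 0;0 0 -0.22 0.13 0.422 0.3 0")

```text
time: 38.9
eef_pos: [0.4987, -0.3267, 0.2089]
tcp_rot: [0.784, 0.621, 0.0, -0.001]
contact_force: [0.4, -0.0, 0.7]
opening: 0.5
finger_force: 0.0
```

Request:
send_rows(moves="0 0 -0.195 0 0 0 0;0 0 -0.195 0 0 0 0;0 0 -0.195 0 0 0 0;0 0 -0.195 0 0 0 0;0 0 -0.195 0 0 0 0;0 0 -0.195 0 0 0 0;0 0 -0.195 0 0 0 0;0 0 -0.195 0 0 0 0")

```text
time: 39.9
eef_pos: [0.4985, -0.3274, 0.2094]
tcp_rot: [0.285, 0.958, 0.001, -0.0]
contact_force: [0.1, 0.0, -0.2]
opening: 0.5
finger_force: 0.0
```

Run:
```python
from h import *
c=grab('wrist','w15');s=ctrl.get_state();print(s['eef_pos'],s['qpos'].round(3))
print(proj(c,[[.5097,-.3354,.0955]]))
u,v=proj(c,[[.5097,-.3354,.0955]])[0]; print(whites(c,u,v,16,.095))
h=cv2.cvtColor(c['image'],cv2.COLOR_RGB2HSV);m=cv2.inRange(h,(0,140,50),(8,255,255))|cv2.inRange(h,(172,140,50),(180,255,255))
N,l,st,ce=cv2.connectedComponentsWithStats(m)
for i in range(1,N):
    if st[i,4]>200: print(st[i],ce[i],onz(c,*ce[i],.075))
print(to([.4983,-.3275,.084],.996))
```

```text
[ 0.49847131 -0.32751843  0.20945637] [-7.520e-01  1.470e-01  1.808e+00  1.000e-03  1.188e+00 -1.744e+00]
[[277.11022145 229.3871913 ]]
(76, array([276.5, 229. ]), array([ 0.5094, -0.3357,  0.095 ]), array([ 0.836, -0.548, -0.   ]), array([0.004 , 0.0008, 0.    ]))
[144  54  25  53 671] [156.36214605  79.39493294] [ 0.37958222 -0.3492622   0.075     ]
[ 248  168   59   70 2761] [276.74936617 197.19268381] [ 0.49428362 -0.32567511  0.075     ]
(array([ 1.000e-04, -1.000e-03,  6.273e-01]), array([ 0.00016041, -0.00017351, -0.00066349]))
```

Request:
send_rows(newtons=40, moves="0 0 0 0 0 0.3 0;0 0 0 0 0 0.5 0;0 0 0 0 0 0.58 0;0 0 0 0 0 0.625 0;0 0 0 0 0 0.625 0;0 0 0 0 0 0.625 -0.3;0 0 0 0 0 0.625 -0.6;0 0 0 0 0 0.625 -1;0 0 0 0 0 0.625 -1;0 0 0 0 0 0.625 -1")

```text
time: 41.2
eef_pos: [0.4989, -0.3286, 0.0863]
tcp_rot: [0.285, 0.959, -0.0, 0.001]
contact_force: [-1.5, 1.2, 5.1]
opening: 0.135
finger_force: 40.7
```

Request:
send_rows(moves="0 0 0.025 0 0 0 -1;0 0 0.05 0 0 0 -1;0 0 0.075 0 0 0 -1;0 0 0.1 0 0 0 -1;0 0 0.125 0 0 0 -1;0 0 0.15 0 0 0 -1;0 0 0.175 0 0 0 -1;0 0 0.2 0 0 0 -1;0 0 0.22 0 0 0 -1;0 0 0.234 0 0 0 -1;0 0 0.234 0 0 0 -1;0 0 0.234 0 0 0 -1")

```text
time: 42.7
eef_pos: [0.4971, -0.3291, 0.0862]
tcp_rot: [0.853, 0.522, -0.002, -0.0]
contact_force: [-5.9, -0.2, 8.2]
opening: 0.132
finger_force: 44.1
```

Run:
```python
from h import *
s=ctrl.get_state();print(s['eef_pos'],s['qpos'].round(3),s['wrist_torque'],s['contact_force']);M=R.from_quat(s['tcp_rot']).as_matrix();print(np.arctan2(M[1,0],M[0,0]), 'isolator angle',(-.58+np.pi-np.arctan2(M[1,0],M[0,0])))
```

```text
[ 0.49708208 -0.32913534  0.08623429] [-0.753  0.296  1.88  -0.005  0.968 -0.279] [-0.08169739  0.98200619  0.76815809] [-5.94348598 -0.21490153  8.19532232]
1.0992731136528489 isolator angle 1.4623195399369442
```

Request:
send_rows(moves="0 0 0 0 0 0 -0.5;0 0 0 0 0 0 0;0 0 0 0 0 0 0;0 0 0 0 0 -0.2 0;0 0 -0.232 0 0 -0.5 0;0 0 -0.232 0 0 -0.5 0;0 0 -0.232 0 0 -0.5 0;0 0 -0.232 0 0 -0.5 0;0 0 -0.232 0 0 -0.5 0;0 0 -0.232 0 0 -0.5 0;0 0 -0.232 0 0 -0.5 0;0 0 -0.232 0 0 -0.5 0")

```text
time: 44.2
eef_pos: [0.4983, -0.3279, 0.1845]
tcp_rot: [0.288, 0.958, 0.001, -0.0]
contact_force: [-0.9, 0.6, 0.3]
opening: 0.501
finger_force: 0.0
```

Run:
```python
from h import *
print(ctrl.get_state()['eef_pos'],to([.4489,-.4027,.2],.996))
```

```text
[ 0.49831382 -0.32793527  0.18452269] (array([-3.00e-04, -4.48e-01, -7.79e-02]), array([ 0.00017282, -0.00011713, -0.00159394]))
```

Request:
send_rows(moves="0 0 -0.0015 0 -0.2 -0.08 0;0 0 -0.0015 0 -0.448 -0.08 0;0 0 -0.0015 0 -0.448 -0.08 0;0 0 -0.0015 0 -0.448 -0.08 0;0 0 -0.0015 0 -0.448 -0.08 0")

```text
time: 44.82
eef_pos: [0.449, -0.4015, 0.2004]
tcp_rot: [0.286, 0.958, 0.001, -0.0]
contact_force: [0.1, -0.1, -0.8]
opening: 0.499
finger_force: 0.0
```

Run:
```python
from h import *
c=grab('wrist','w16');s=ctrl.get_state();print(s['eef_pos'])
u,v=proj(c,[[.4595,-.4120,.0955]])[0]; print(u,v,whites(c,u,v,16,.095))
# isolator line expected at heading -.58-1.45
hd=-.58-1.45; P=np.array([.4983+.0139*np.cos(hd),-.3275+.0139*np.sin(hd),.0955]);u,v=proj(c,[P])[0];print(u,v)
if 20<u<540 and 20<v<400: print('iso',whites(c,u,v,16,.095))
print(to([.4489,-.4027,.084],.996))
```

```text
[ 0.44902828 -0.40155311  0.2005343 ]
273.4860179857407 234.67758512697463 (100, array([274.9, 236.1]), array([ 0.4611, -0.4119,  0.095 ]), array([ 0.833, -0.553,  0.   ]), array([0.0042, 0.0009, 0.    ]))
390.3984981188539 217.3054373187806
iso (81, array([387.7, 215.8]), array([ 0.4904, -0.3409,  0.095 ]), array([-0.435, -0.9  , -0.   ]), array([0.0038, 0.0008, 0.    ]))
(array([-0.0031, -0.0059,  0.5827]), array([ 0.00019765, -0.00013552, -0.00067225]))
```

Request:
send_rows(moves="0 0 0 -0.006 -0.008 0.3 0;0 0 0 -0.006 -0.008 0.5 0;0 0 0 -0.006 -0.008 0.575 0;0 0 0 -0.006 -0.008 0.575 0;0 0 0 -0.006 -0.008 0.575 -0.3;0 0 0 -0.006 -0.008 0.575 -0.6;0 0 0 -0.006 -0.008 0.575 -1;0 0 0 -0.006 -0.008 0.575 -1;0 0 0 -0.006 -0.008 0.575 -1")

```text
time: 46.0
eef_pos: [0.4501, -0.4045, 0.0881]
tcp_rot: [0.286, 0.958, 0.001, 0.002]
contact_force: [2.5, 5.0, 6.3]
opening: 0.131
finger_force: 42.7
```

Request:
send_rows(moves="0 0 0.025 0 0 0 -1;0 0 0.05 0 0 0 -1;0 0 0.075 0 0 0 -1;0 0 0.1 0 0 0 -1;0 0 0.115 0 0 0 -1;0 0 0.124 0 0 0 -1;0 0 0.124 0 0 0 -1;0 0 0.124 0 0 0 -1")

```text
time: 47.0
eef_pos: [0.4493, -0.405, 0.0882]
tcp_rot: [0.629, 0.778, 0.0, 0.001]
contact_force: [-0.7, 2.1, 6.1]
opening: 0.13
finger_force: 42.8
```

Run:
```python
from h import *
s=ctrl.get_state();M=R.from_quat(s['tcp_rot']).as_matrix();print(s['eef_pos'],s['wrist_torque'],'sel',(-.58+np.pi-np.arctan2(M[1,0],M[0,0])))
```

```text
[ 0.4492847  -0.40502146  0.08815123] [ 0.38096397  0.12871125 -0.03653834] sel 0.7795444736616464
```

Release, lift clear, and verify all lines, the pointer and the tubes numerically.

Request:
send_rows(moves="0 0 0 0 0 0 -0.5;0 0 0 0 0 0 0;0 0 0 0 0 0 0;0 0 0 0 0 -0.2 0;0 0 0 0 0 -0.6 0;0 0 0 0 0 -0.9 0;0 0 0 0 0 -0.9 0;0 0 0 0 0 -0.9 0")

```text
time: 48.0
eef_pos: [0.4488, -0.4051, 0.267]
tcp_rot: [0.629, 0.778, 0.0, 0.001]
contact_force: [-1.1, -0.4, -0.6]
opening: 0.497
finger_force: 0.0
```

Run:
```python
from h import *
c=grab('wrist','w17');s=ctrl.get_state();print(s['eef_pos'],s['time'])
for n,ax,a in (('sel',(.4496,-.4042),.785),('iso',(.4983,-.3275),1.45)):
    hd=-.58-a;P=[ax[0]+.0139*np.cos(hd),ax[1]+.0139*np.sin(hd),.0955];u,v=proj(c,[P])[0];r=whites(c,u,v,14,.095);print(n,u,v,r)
    if r: h=np.arctan2(*r[3][1::-1]);print('angle',(-.58-h)%np.pi)
w=load('w14'); P=lambda u,v,z:onz(w,u*.7,v*.7,z).round(4)
print('ptr',P(257,250,.034),'dot',P(263,264,.014),'knob',P(232,200,.088))
d=grab('scene','scene9')
print([ (k[0],k[1],k[2],k[3]) for k in caps(d,.05)]); print(proj(d,[[.495,.0257,.05],[.4938,-.0146,.05],[.492,-.0545,.05]]))
```

```text
[ 0.44818196 -0.40433734  0.26462157] 48.05
sel 279.348029721667 206.62119575295142 (45, array([278., 206.]), array([ 0.4512, -0.4177,  0.095 ]), array([-0.209,  0.978,  0.   ]), array([0.0038, 0.0007, 0.    ]))
angle 0.7802616917471354
iso 347.98725529866664 125.02551087978327 (57, array([345.4, 125.6]), array([ 0.4903, -0.3409,  0.095 ]), array([-0.429, -0.903,  0.   ]), array([0.0037, 0.0008, 0.    ]))
angle 1.4343124276653003
ptr [ 0.4826 -0.1431  0.034 ] dot [ 0.4686 -0.1408  0.014 ] knob [ 0.5217 -0.1468  0.088 ]
[('red', 163, [294.3, 189.6], [0.512, -0.3553]), ('red', 183, [48.6, 261.0], [0.9007, 0.2991]), ('red', 286, [204.1, 386.4], [0.3071, 0.3542])]
[[228.25859246 257.22204995]
 [237.60236138 248.94132879]
 [246.61843937 241.18262962]]
```

```bash
python3 -c "
from plant import ctrl
print(ctrl.sign_off())"
```

```text
the job is handed in; nothing more can be done
None
```

The job is handed in after about 48 s of robot time. The three tubes found (two red caps, one blue; no green-capped tube seen) lie in nests 1–3, the shuttle is at the reading station with the plunger home, the isolator is turned to its stop, and the selector reads about 0.78 rad, on the green mark.

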